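Roll the pattern roller up its drying ramp and lock it in

TASK

Using only your fingertips, push the wooden roller that lies in front of the little plywood drying ramp slowly up the ramp, over the lip and into the hollow against the stop board, keeping your fingers behind it all the way so that it never runs back down or runs off by itself. Then push the keeper arm round until it lies fully across the ramp behind the roller. Do not lift or carry the roller, and leave the cups, jar, tape, disc, brush and small standing roller where they are.

Things in the scene. Friction and masses are not known exactly. Their poses are not given: they have to be found in the camera images.
- roller: plain light wooden roller with traces of paint, solid cylinder, 52 mm diameter, 110 mm long, 0.11 to 0.23 kg, lying on the table with its near side 25 to 60 mm from the ramp's foot, parallel to it within 0.15 rad. Origin at its middle; y is its long axis. Smooth (friction about 0.4), rolls freely: left alone on the slope it rolls back at once, on the flat table it stays put.
- ramp: drying ramp, plywood, fixed to the table. Origin: middle of its foot line, on the table; x points up the ramp, y to its left, z up. The face rises at 8 degrees from x = 0 to the lip at x = 140 mm, 19.7 mm high. Guide strips along both edges (y = +-72 to +-80 mm) stand 6 mm above the face; beside the hollow their top is 26 mm above the table.
- hollow (a point): middle of the flat hollow's floor between the lip and the stop board, x = 156 mm in the ramp's frame, 15.7 mm above the table, 4 mm below the lip. The upright face of the stop board is at x = 183 mm, its top 62 mm above the table. The seated roller has its middle above this point, at x = 154 to 157 mm and 42 mm above the table.
- keeper (a joint): keeper: dark wooden arm on an upright post (24 mm thick at the pivot) beside the ramp's left edge. 0 rad: points down the ramp and 30 degrees outward (left); grows anticlockwise seen from above, 0.52 parallel to the ramp, 2.09 (end stop) fully across it. Starts at 0 to 0.45, light friction (under 1 N at the tip), stays where left. Arm 12 mm thick, 95 mm long, 35 to 55 mm above the table.
- keeper_pivot (a point): the keeper's pivot axis at mid-height of the arm (45 mm above the table), at x = 116 mm, y = 90 mm in the ramp's frame
- keeper_tip (a point): free end of the keeper arm, at mid-height and mid-thickness, 95 mm from the pivot axis
- paint_cup: white plastic paint cup, 72 mm across and 90 mm tall (leave alone); origin at the middle of its underside
- spindle: short thin wooden roller standing on end, 34 mm across, 55 mm tall (leave alone); origin at the middle of its underside
- tape: cardboard-coloured tape roll lying flat, 90 mm across, 22 mm tall (leave alone); origin at the middle of its underside
- paint_jar: jar of paint with white cap, 60 mm across, 75 mm tall (leave alone); origin at the middle of its underside
- water_cup: white plastic cup, 72 mm across, 85 mm tall (leave alone); origin at the middle of its underside
- brush: paint brush lying down, 200 mm long (leave alone); origin at the middle of its length, at its underside; handle to its -x
- disc: painted cardboard disc lying flat, 160 mm across, 5 mm thick, round hole in the middle (leave alone); origin at the middle of its underside
Mind the look-alikes: they are no part of the job. What is shaped like the roller but green or red is not meant.

How it is judged:
By the outcome, as a careful person would: the job done as asked, in the order asked, and still so for the second after the job is handed in, with the robot touching nothing.
It also fails if it takes over 54 s, if anything falls off the work surface, if the arm or the gripper's body presses on something with over 40 N, if the wrist force passes 120 N, or if a joint passes its speed limit or range.

ROBOT

A 6-joint arm with a two-finger parallel gripper is mounted at the origin on the work surface. World frame = base frame: x ahead of the robot, y to its left, z up, the work surface at z = 0. Lengths are in m, angles in rad, forces in N, time in s.
With the tool pointing down it reaches from about 0.25 to 0.775 m from the base axis. Payload 4 kg.
Tool frame: the origin (TCP) lies between the finger pads; the fingertips stand arm.tcp_to_tips ahead of it and the grasp point (between the pads) lies 11 mm behind it (arm.tcp_to_tips is the distance from the TCP to the fingertips, in m); z points along the fingers, y is the direction in which the jaws open and shut (so a half turn about z gives the same grasp; the last joint's range is limited). The gripper opens to 94 mm and grips with 3 to 60 N. Pads are 16 mm wide; open, the fingers measure 119 mm over their backs; the gripper's body (75 mm by 177 mm) begins 78 mm behind the grasp point.
Start: joints at [1.196, 0.087, 1.371, -0, 1.684, -0.103], TCP at [0.148, 0.53, 0.214] pointing down, gripper open.
Joint ranges: [-3.1, 3.1], [-0.76, 2.03], [0.27, 2.55], [-1.08, 4.22], [0.17, 2.65], [-2.57, 2.57]. Speed limits (rad/s): [2.79, 2.79, 3.14, 3.14, 3.14, 3.14].

INTERFACE

Orientations are given as [roll, pitch, yaw] about the fixed x, y, z axes, in that order (R = Rz(yaw) Ry(pitch) Rx(roll)).
In Python, from bench import monitor, cams, ticket, arm gives the robot as it stands.
- The arm moves only by the shell command python3 -m pendant 'ROWS' [OPENING] [FORCE]. ROWS is JSON, a list of rows, each a list of 2 entries, a list of its own where there are three numbers: the shift along the tool's x, y, z scaled (see below), then the turn, a rotation vector about the tool's x, y, z scaled (see below). A call has 1 to 12 rows; each row is the pose to reach, as a shift and turn from the pose commanded when the call began, along the tool's axes at that moment, turning the shorter way round; what a row does not reach only later rows make up. The controller multiplies each number of a shift by 0.6 m and each number of a turn by 360 degrees. A row lasts 1/10 s, in which the tool goes at most 50 mm and 8.59 degrees, less where a joint would pass 70% of its speed; a pose out of reach is approached as far as the arm can. A call with a number of a shift or a turn outside -1 to 1 is refused whole. A call with a gripper value outside its range is refused whole. OPENING is the opening, from -1 (shut) to 1 (fully open), set as the call begins (- or left out, the last holds). The fingers move at their own pace and stop on an object; FORCE is the grip in N (left out, the last holds). Time passes only in rows, so rows that repeat a pose let the fingers close. It gives the time, the measured TCP pose, the force and the opening at its end, in the units of the state.
- monitor.sense(): the state, without advancing time (a new reading comes with each control period).
- cams.get_image(name): name is "side" or "top"; returns (picture, depth): 384x512x3 uint8, blue, green, red; 384x512 float32, m along the optical axis (not along the pixel's ray), 0 where there is no reading.
- cams.camera_model(name): a dict with "fx", "fy", "cx", "cy" (pixels), "rvec" (rotation vector, rad) and "tvec" (3), from world to camera coordinates, as OpenCV has them. Camera axes: x right, y down, z forward; pixel columns grow to the right and rows downward; lengths in m; the calibration is good to about 2 mm. A picture is of the moment at which its call begins. camera_model takes no time and is no camera call.
- ticket.sign_off(): hands the job in, once; it reports no verdict.
The state is a dict: "time_s": time; "joint_pos": joint angles; "qd": joint speeds; "effort": joint torques, N m; "eef_pos": TCP position; "ee_rot": TCP orientation; "wrist_force": force on the tool from outside, world axes, zero at the start; "torque": the same for the moment, N m; "width": finger opening in m.
Only numpy, scipy, OpenCV 4.12 (cv2) and the standard library are available. Lean on these libraries where they do the work, as an engineer would, in place of code of your own. Each camera call takes 0.05 s, during which the arm holds its last target.

## Working session

There is one attempt and no reset: what is moved stays moved. The work goes in short steps, Python scripts to look and compute and a shell command to move; the robot and the scene stay as the last step left them, time stands still between calls to the robot, and variables do not carry over. Pictures are saved under pics/ and viewed, and the job is handed in when it is done.

```bash
ls; mkdir -p pics
python3 - <<'E'
from bench import monitor,cams,ticket,arm
import cv2,numpy as np
print(monitor.sense()); print(arm.tcp_to_tips,[a for a in dir(arm) if a[0]!='_'])
for n in("side","top"):
    p,d=cams.get_image(n); cv2.imwrite(f"pics/{n}0.png",p); np.savez(f"{n}0.npz",p=p,d=d); print(n,cams.camera_model(n))
E
```

```text
pics
{'time_s': 0.0, 'joint_pos': array([ 1.19591031e+00,  8.79104370e-02,  1.37217956e+00, -6.13562727e-06,
        1.68358964e+00, -1.03124199e-01]), 'qd': array([-0.00099384,  0.00184063,  0.00193904,  0.00050644,  0.00071576,
       -0.00048069]), 'effort': array([ 4.49739200e-04, -3.40189147e+01, -3.02421105e+01,  7.16934213e-02,
        3.30490828e-02, -1.57080931e-04]), 'eef_pos': array([0.14746905, 0.52933615, 0.2123664 ]), 'ee_rot': array([-3.13951613e+00, -2.08771556e-04,  2.86982994e+00]), 'wrist_force': array([-0.03512475,  0.56402655, -0.37515735]), 'torque': array([-0.0330586 , -0.03223383, -0.06252264]), 'width': 0.09421716336129984}
0.008 ['IKError', 'tcp_to_tips']
side {'fx': 492.08344311859315, 'fy': 492.08344311859315, 'cx': 262.03181223251397, 'cy': 187.87134175479267, 'rvec': array([ 2.20234139, -0.35300168,  0.19761503]), 'tvec': array([-0.4880885 ,  0.15764264,  1.20794545])}
top {'fx': 439.6384241737847, 'fy': 439.6384241737847, 'cx': 250.90961454966177, 'cy': 186.72638621918355, 'rvec': array([ 2.11356585, -2.16740886,  0.20531643]), 'tvec': array([0.04849065, 0.51127567, 1.13789117])}
```

View pics/side0.png

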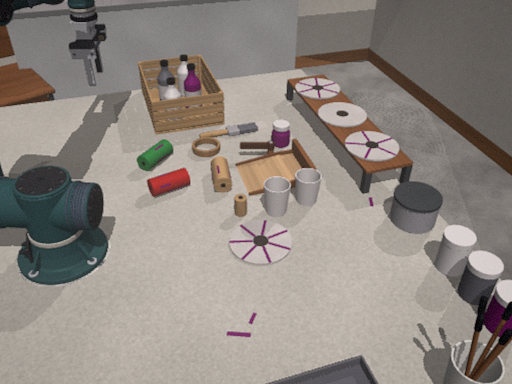

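View pics/top0.png

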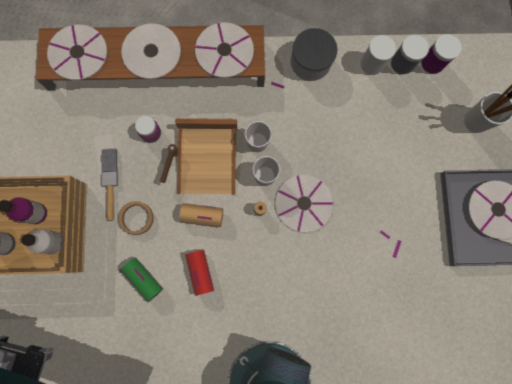

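The side view shows the roller at about (221,173), with the ramp at (275,170) and the keeper at (256,146). In the top view the roller is at (202,215), the ramp covers columns 178–236 and rows 120–193, and the keeper is at (168,163). I'll zoom in and measure.

```bash
cat > h.py <<'E'
import cv2,numpy as np
from bench import monitor,cams
def cm(n):
    m=cams.camera_model(n); K=np.array([[m['fx'],0,m['cx']],[0,m['fy'],m['cy']],[0,0,1]])
    return K,cv2.Rodrigues(np.array(m['rvec']))[0],np.array(m['tvec'])
def ray(n,uv,z):
    K,R,t=cm(n); d=R.T@np.linalg.inv(K)@np.array([*uv,1.]); c=-R.T@t
    return c+d*(z-c[2])/d[2]
def proj(n,P):
    K,R,t=cm(n); return cv2.projectPoints(np.asarray(P,float).reshape(-1,3),R,t,K,None)[0][:,0]
def cloud(n,d):
    K,R,t=cm(n); v,u=np.mgrid[:384,:512]
    c=np.stack([(u-K[0,2])/K[0,0]*d,(v-K[1,2])/K[1,1]*d,d],-1)
    return (c-t)@R
def tri(uvt,uvs):
    P=[]
    for n in("top","side"):
        K,R,t=cm(n);P.append(K@np.c_[R,t])
    X=cv2.triangulatePoints(P[0],P[1],np.array(uvt,float).reshape(2,1),np.array(uvs,float).reshape(2,1))[:,0]
    return X[:3]/X[3]
E
python3 - <<'E'
from h import *
t=np.load('top0.npz');s=np.load('side0.npz')
c=cv2.resize(t['p'][105:245,110:290],None,fx=4.4,fy=4.2,interpolation=cv2.INTER_CUBIC) if 0 else cv2.resize(t['p'][105:245,110:300],None,fx=4,fy=4,interpolation=cv2.INTER_CUBIC)
cv2.imwrite('pics/topz.png',c)
c=cv2.resize(s['p'][115:235,185:335],None,fx=5,fy=5,interpolation=cv2.INTER_CUBIC)
cv2.imwrite('pics/sidez.png',c)
C=cloud('top',t['d'])
for r in range(112,232,6): print(r,[ (int(1000*C[r,u,2])) for u in range(150,250,6)])
print(C[215,202],C[150,207])
E
```

```text
112 [-4, -1, 1, -2, -2, 0, 0, 1, 0, 1, 0, 0, 3, 1, 0, -2, 4]
118 [77, 2, 0, 6, 3, 62, 62, 61, 0, 1, 0, -1, 3, 1, 1, 1, 0]
124 [76, 48, 0, 0, 2, 56, 49, 57, 53, 51, 57, 57, 55, 55, 56, 0, -4]
130 [77, 49, -1, 7, -5, 28, 16, 16, 16, 15, 13, 17, 10, 14, 24, 7, 77]
136 [51, 28, 0, 1, 1, 28, 10, 17, 16, 10, 15, 14, 15, 12, 24, 2, 53]
142 [7, -2, -4, 0, 1, 24, 14, 14, 16, 15, 21, 14, 17, 14, 23, 0, 2]
148 [0, 0, -1, 54, 54, 22, 16, 16, 18, 16, 17, 18, 18, 12, 23, 3, 2]
154 [3, -3, -2, 57, 22, 19, 9, 15, 17, 18, 17, 13, 15, 17, 23, 2, -1]
160 [-1, -4, -5, 52, 2, 15, 13, 12, 10, 10, 5, 11, 12, 12, 19, 2, -2]
166 [-1, 2, 0, 57, -3, 12, 13, 8, 12, 9, 10, 10, 10, 10, 18, -1, 0]
172 [1, -2, 56, 3, 1, 8, 8, 11, 9, 10, 5, 8, 7, 5, 13, 0, 3]
178 [0, 3, 59, 0, -2, 6, 3, 6, 6, 5, 8, 5, 2, 5, 8, -2, 2]
184 [2, 1, 0, 0, -2, 7, 3, 3, 4, 2, 1, 3, 2, 3, 13, 0, 4]
190 [-2, 2, 1, 0, 0, 1, -2, 1, 1, 0, 0, 0, 0, -1, 3, 1, 1]
196 [3, 1, 0, 4, -3, 1, 0, 0, -1, 0, 6, 4, -1, 3, 4, 0, -2]
202 [3, 0, 3, -3, 1, 0, -2, 0, -3, -3, -2, -5, 0, 1, 1, 0, 5]
208 [1, -2, 2, -1, 1, 50, 52, 49, 45, 47, 43, 44, 36, 0, -1, 5, 2]
214 [25, 0, -3, 0, -3, 49, 47, 51, 50, 51, 50, 51, 5, -1, -1, 0, 4]
220 [20, 1, -1, -3, 0, 36, 40, 43, 48, 47, 47, 47, 0, -2, 0, -1, 3]
226 [5, -2, -3, 2, 0, 0, -3, 1, 0, -3, 2, 31, 2, 0, 0, 1, 2]
[0.43840578 0.16662359 0.05177062] [0.62314507 0.1543755  0.01864205]
```

View pics/topz.png

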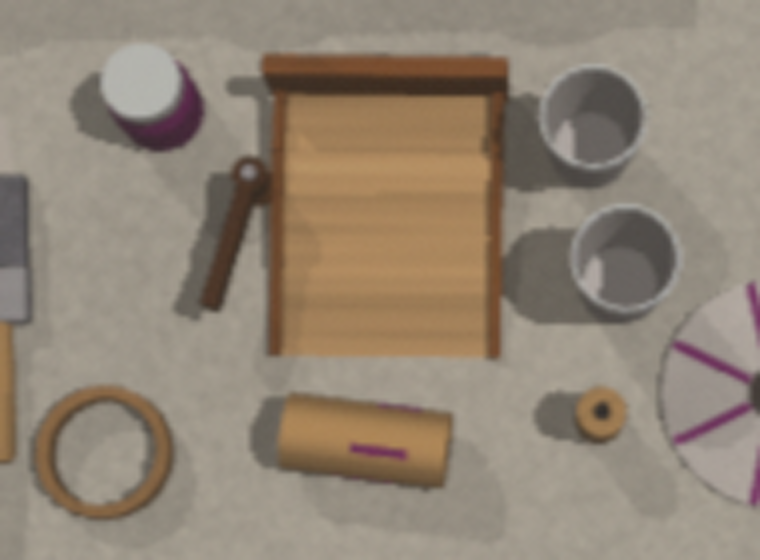

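View pics/sidez.png

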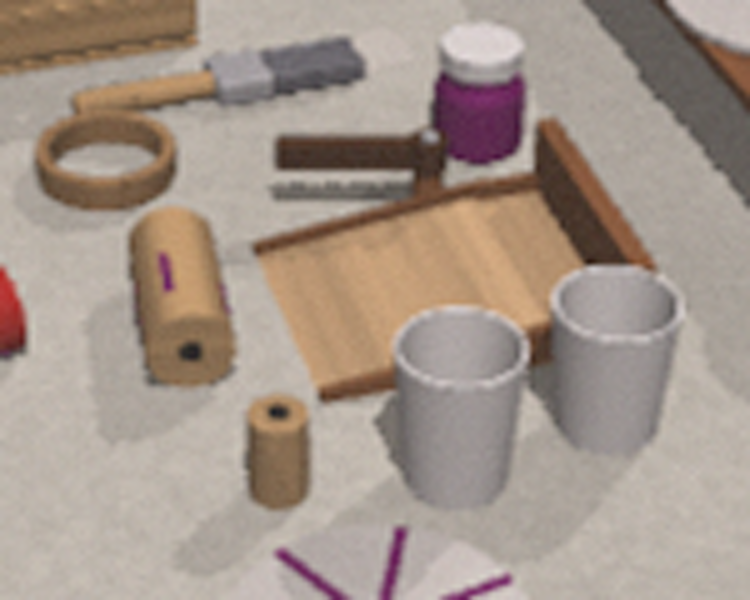

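The crops show the foot corners at zoom (268,356) and (499,357), and the stop board's back top corners at (262,57) and (508,59). The keeper runs from its pivot at (248,172) to its tip at (211,308). The roller's ends are near x=280 and x=448.

```bash
cat > m.py <<'E'
from h import *
z2=lambda x,y:((x+.5)/4-.5+110,(y+.5)/4-.5+105)
s2=lambda x,y:((x+.5)/5-.5+185,(y+.5)/5-.5+115)
np.set_printoptions(precision=4,suppress=True)
fl=ray('top',z2(268,356),.006);fr=ray('top',z2(499,357),.006)
bl=ray('top',z2(262,57),.062);br=ray('top',z2(508,59),.062)
print('foot',fl,fr,np.linalg.norm(fl-fr),'board',bl,br,np.linalg.norm(bl-br))
# two-view triangulation checks
for nm,a,b in [('footL',(268,356),(256,250)),('footR',(499,357),(322,398)),('pivot',(248,172),(428,136)),('tiptop',(211,306),(277,140))]:
    X=tri(z2(*a),s2(*b)); print('tri',nm,X)
m=((fl+fr)/2); mb=(bl+br)/2
e=(bl-br)[:2]+(fl-fr)[:2]; yaw=np.arctan2(-e[0],e[1]); d=(mb-m)[:2]
print('yaw from edges',yaw,'from mids',np.arctan2(d[1],d[0]),'len',np.hypot(*d))
d=np.load('top0.npz')['d'];C=cloud('top',d)
p=np.load('top0.npz')['p']
# roller: cloud points above 30mm
w=C[195:235,170:235].reshape(-1,3);w=w[(w[:,2]>.03)&(w[:,2]<.06)]
print('roller n',len(w),w.mean(0))
rect=cv2.minAreaRect((w[:,:2]*1000).astype(np.float32));print(rect)
K=cv2.cvtColor(p,cv2.COLOR_BGR2HSV)
print('corners roller at z26 (silhouette ends)',[ray('top',z2(*q),.026) for q in((283,395),(277,468),(452,413),(443,487))])
E
python3 m.py
```

```text
foot [0.5044 0.2402 0.006 ] [0.4999 0.081  0.006 ] 0.15922534665420016 board [0.7005 0.2363 0.062 ] [0.6956 0.0699 0.062 ] 0.1665539854073766
tri footL [ 0.5088  0.2412 -0.0037]
tri footR [0.5022 0.0808 0.0015]
tri pivot [0.6234 0.2463 0.0553]
tri tiptop [0.5327 0.2705 0.0546]
yaw from edges -0.02879345333725511 from mids -0.03827400986840451 len 0.19609317639967871
roller n 795 [0.441  0.1713 0.0468]
((441.9073486328125, 171.81338500976562), (110.23902893066406, 51.824737548828125), 81.32513427734375)
corners roller at z26 (silhouette ends) [array([0.4742, 0.2271, 0.026 ]), array([0.4249, 0.231 , 0.026 ]), array([0.4592, 0.1132, 0.026 ]), array([0.4094, 0.12  , 0.026 ])]
```

```bash
python3 -m pendant '[[[-0.08,-0.07,0.02],[0,0,-0.02]],[[-0.16,-0.14,0.04],[0,0,-0.0382]],[[-0.24,-0.21,0.06],[0,0,-0.0382]],[[-0.31,-0.275,0.08],[0,0,-0.0382]],[[-0.38,-0.335,0.1],[0,0,-0.0382]],[[-0.44,-0.39,0.1],[0,0,-0.0382]],[[-0.49,-0.43,0.12],[0,0,-0.0382]],[[-0.532,-0.47,0.14],[0,0,-0.0382]],[[-0.532,-0.47,0.14],[0,0,-0.0382]],[[-0.532,-0.47,0.14],[0,0,-0.0382]],[[-0.532,-0.47,0.14],[0,0,-0.0382]],[[-0.532,-0.47,0.14],[0,0,-0.0382]]]' 0.36 20
python3 - <<'E'
from h import *
print(monitor.sense())
for n in("top","side"):
    p,d=cams.get_image(n); a=(p[105:305,110:300] if n=="top" else p[90:240,120:320]); cv2.imwrite(f"pics/{n}1.png",cv2.resize(a,None,fx=3,fy=3))
hs=cv2.cvtColor(np.load('top0.npz')['p'],cv2.COLOR_BGR2HSV)
m=((hs[...,0]<6)|(hs[...,0]>174))&(hs[...,1]>180)&(hs[...,2]>90); v,u=np.nonzero(m[240:300,180:220]); print('red front',ray('top',(u.mean()+180,v.min()+240),.03))
E
```

```text
time_s: 1.3
eef_pos: [0.3791, 0.1733, 0.1297]
ee_rot: [3.141, -0.0, 3.111]
wrist_force: [-0.9, 0.1, -1.0]
width: 0.0637
{'time_s': 1.3, 'joint_pos': array([ 2.91986302e-01, -1.84204069e-01,  1.79721908e+00,  6.19789430e-04,
        1.52840330e+00, -1.24804173e+00]), 'qd': array([ 0.01842138, -0.00444163, -0.00458851, -0.00162648, -0.00096805,
       -0.00246763]), 'effort': array([-5.36142457e-01, -2.13255000e+01, -2.92591578e+01, -2.22345541e-02,
        7.61028542e-02,  2.96753162e-03]), 'eef_pos': array([0.37909246, 0.17326965, 0.12966415]), 'ee_rot': array([ 3.14095009e+00, -3.10719787e-05,  3.11079815e+00]), 'wrist_force': array([-0.91987258,  0.1416059 , -1.04669955]), 'torque': array([0.05531068, 0.02481828, 0.02060626]), 'width': 0.06370920043135264}
red front [0.34529021 0.17406548 0.03      ]
```

View pics/top1.png

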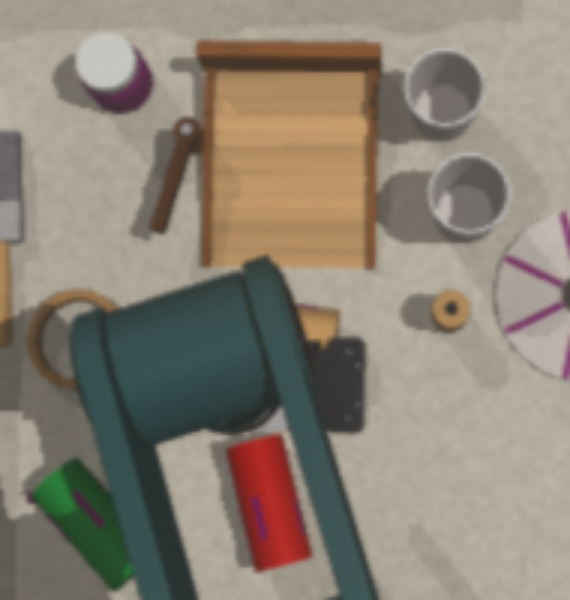

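View pics/side1.png

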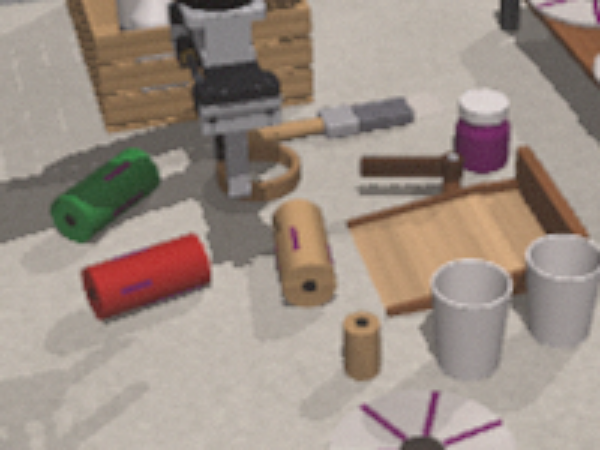

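The side view shows the gripper hanging clear behind the roller, between it and the red look-alike. The top view is blocked by the forearm. I'll lower the fingers and advance to contact.

```bash
python3 -m pendant '[[[0,0,0.06],[0,0,0]],[[0,0,0.12],[0,0,0]],[[0,0,0.16],[0,0,0]],[[0,0,0.18],[0,0,0]],[[0,0,0.18],[0,0,0]],[[-0.01,0,0.18],[0,0,0]],[[-0.015,0,0.18],[0,0,0]],[[-0.02,0,0.18],[0,0,0]],[[-0.025,0,0.18],[0,0,0]],[[-0.03,0,0.18],[0,0,0]],[[-0.035,0,0.18],[0,0,0]],[[-0.035,0,0.18],[0,0,0]]]'
cat > look.py <<'E'
import sys
from h import *
p,d=cams.get_image("side"); np.savez('side_l.npz',p=p,d=d)
cv2.imwrite(f"pics/side_{sys.argv[1]}.png",cv2.resize(p[100:240,170:335],None,fx=4,fy=4))
print(monitor.sense()['wrist_force'],monitor.sense()['time_s'])
E
python3 look.py 2
```

```text
time_s: 2.6
eef_pos: [0.4009, 0.1718, 0.0215]
ee_rot: [3.141, 0.0, 3.11]
wrist_force: [-0.0, -0.6, -0.2]
width: 0.0638
[ 1.10253426 -0.36986543  0.11543787] 2.65
```

View pics/side_2.png

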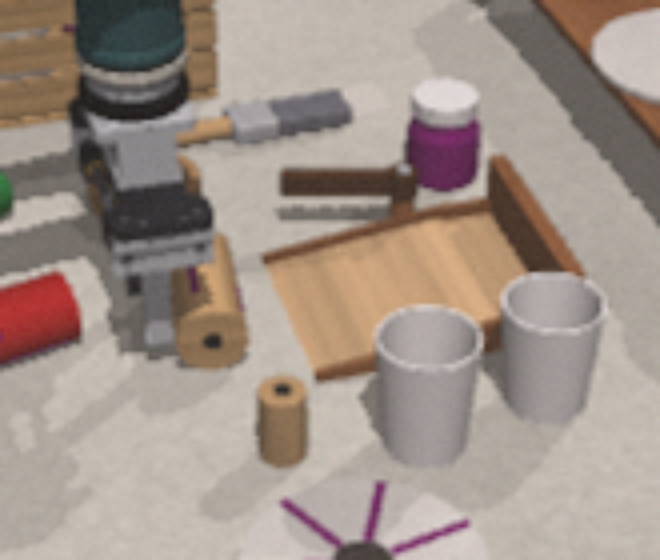

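The side view shows the right finger just reaching the near end of the roller, around (165,330). Now I'll push slowly so both fingers square it up.

```bash
python3 -m pendant '[[[-0.003,0,0],[0,0,0]],[[-0.006,0,0],[0,0,0]],[[-0.009,0,0],[0,0,0]],[[-0.012,0,0],[0,0,0]],[[-0.015,0,0],[0,0,0]],[[-0.018,0,0],[0,0,0]],[[-0.021,0,0],[0,0,0]],[[-0.024,0,0],[0,0,0]],[[-0.027,0,0],[0,0,0]],[[-0.03,0,0],[0,0,0]],[[-0.033,0,0],[0,0,0]],[[-0.036,0,0],[0,0,0]]]'
python3 look.py 3
```

```text
time_s: 3.85
eef_pos: [0.4222, 0.1712, 0.0215]
ee_rot: [3.141, 0.0, 3.11]
wrist_force: [-0.1, 0.0, -0.6]
width: 0.0642
[-0.08506057  0.093205    0.06693143] 3.9
```

View pics/side_3.png

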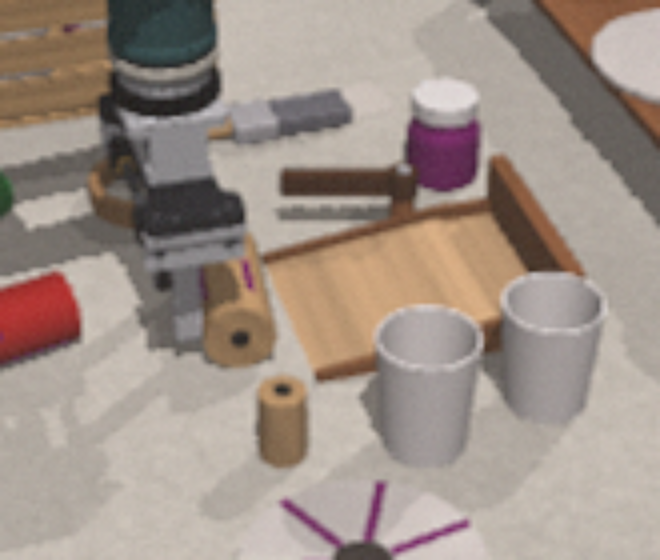

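```bash
cat > rp.py <<'E'
import sys
from h import *
# end-hole pixel in 4x crop, z -> world & ramp frame
u,v,z=map(float,sys.argv[1:4]); P=ray('side',((u+.5)/4-.5+170,(v+.5)/4-.5+100),z)
y=-.033;c,s=np.cos(y),np.sin(y);d=P[:2]-[.504,.160];print(P,'ramp',c*d[0]+s*d[1],-s*d[0]+c*d[1])
d=monitor.sense()['eef_pos'][:2]-[.504,.160];print('tcp ramp',c*d[0]+s*d[1],-s*d[0]+c*d[1])
E
python3 rp.py 240 338 .026
```

```text
[0.45558517 0.11174958 0.026     ] ramp -0.046796498272443914 -0.049821551424808534
tcp ramp -0.08184390900483178 0.008434153520096677
```

```bash
python3 -m pendant '[[[-0.003,0,0],[0,0,0]],[[-0.007,0,0],[0,0,0]],[[-0.011,0,0],[0,0,0]],[[-0.015,0,0],[0,0,0]],[[-0.019,0,0],[0,0,0]],[[-0.023,0,0],[0,0,0]],[[-0.027,0,0],[0,0,0]],[[-0.031,0,0],[0,0,0]],[[-0.035,0,0],[0,0,0]],[[-0.039,0,0],[0,0,0]],[[-0.043,0,0],[0,0,0]],[[-0.047,0,0],[0,0,0]]]'
python3 look.py 4;  python3 -m pendant '[[[-0.003,0,0],[0,0,0]],[[-0.007,0,0],[0,0,0]],[[-0.011,0,0],[0,0,0]],[[-0.015,0,0],[0,0,0]],[[-0.019,0,0],[0,0,0]],[[-0.023,0,0],[0,0,0]],[[-0.027,0,0],[0,0,0]],[[-0.031,0,0],[0,0,0]],[[-0.035,0,0],[0,0,0]],[[-0.039,0,0],[0,0,0]],[[-0.043,0,0],[0,0,0]],[[-0.047,0,0],[0,0,0]]]'
python3 look.py 5
```

```text
time_s: 5.1
eef_pos: [0.4504, 0.1703, 0.0215]
ee_rot: [3.141, 0.0, 3.11]
wrist_force: [0.8, -0.4, 0.0]
width: 0.0639
[ 0.32212928 -0.41607928  0.08777544] 5.15
time_s: 6.35
eef_pos: [0.4786, 0.1693, 0.0215]
ee_rot: [3.142, -0.0, 3.11]
wrist_force: [-0.2, -0.1, -0.8]
width: 0.0639
[-0.74494132  0.14161585 -0.03856349] 6.4
```

View pics/side_4.png

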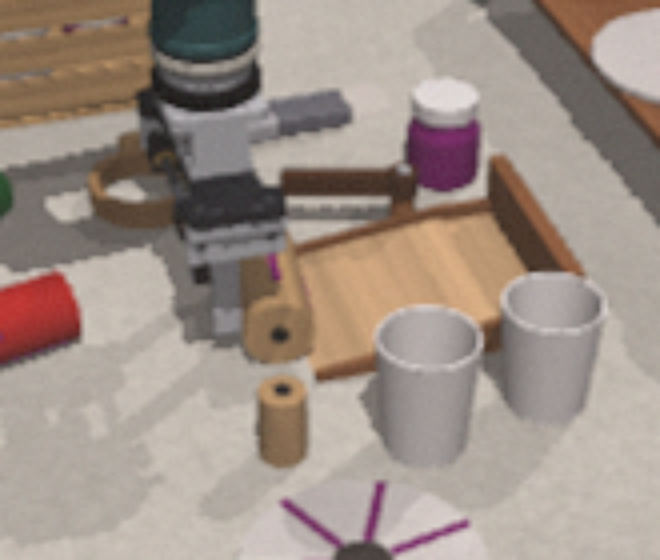

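View pics/side_5.png

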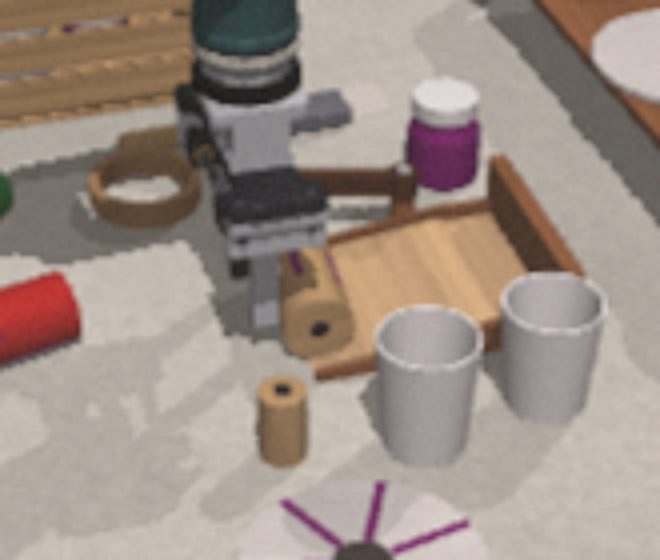

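```bash
python3 rp.py 280 334 .026; python3 rp.py 319 328 .028
```

```text
[0.48399188 0.10780609 0.026     ] ramp -0.018275141255108384 -0.052825643769760185
tcp ramp -0.0252683029367279 0.008525088799056151
[0.51181208 0.10376954 0.028     ] ramp 0.009663096376659753 -0.05594209401832116
tcp ramp -0.0252683029367279 0.008525088799056151
```

```bash
cat > yaw.py <<'E'
from h import *
q=np.load('side_l.npz');C=cloud('side',q['d']);hs=cv2.cvtColor(q['p'],cv2.COLOR_BGR2HSV)
y=-.033;c,s=np.cos(y),np.sin(y);D=C[...,:2]-[.504,.160];X=c*D[...,0]+s*D[...,1];Y=-s*D[...,0]+c*D[...,1];Z=C[...,2]-np.clip(X,0,.15)*.1405
t=monitor.sense()['eef_pos'][:2]-[.504,.160];tx=c*t[0]+s*t[1]
m=(Z>.03)&(Z<.056)&(X>tx+.012)&(X<tx+.07)&(abs(Y)<.08)&(hs[...,0]>8)&(hs[...,0]<25)
print('tcp x',tx,'n',m.sum(),'Y range',np.percentile(Y[m],[1,99]))
for a in np.arange(-.06,.06,.015):
    k=m&(Y>a)&(Y<a+.015)
    if k.sum()>8:
        # fit circle R=.026 in slope normal coords, contact face
        from scipy.optimize import least_squares
        r=least_squares(lambda p:np.hypot(X[k]-p[0],C[...,2][k]-p[1])-.026,[tx+.034,.03]);print(round(a+.0075,3),k.sum(),r.x)
E
python3 yaw.py
```

```text
tcp x -0.0252683029367279 n 265 Y range [-0.06098847  0.01258769]
-0.052 114 [0.01410144 0.02218088]
-0.038 50 [0.01266612 0.02759967]
-0.022 40 [0.01306131 0.02746025]
-0.008 34 [0.01512123 0.02818588]
0.008 18 [0.01561553 0.02784044]
```

Run:
```python
from h import *
p,d=cams.get_image("top"); np.savez('top_l.npz',p=p,d=d)
cv2.imwrite("pics/top5.png",cv2.resize(p[105:245,150:300],None,fx=4,fy=4,interpolation=cv2.INTER_CUBIC))
p=np.load('side_l.npz')['p'];cv2.imwrite("pics/side5z.png",cv2.resize(p[150:200,220:290],None,fx=10,fy=10,interpolation=cv2.INTER_CUBIC))
```

```text
(no output)
```

View pics/top5.png

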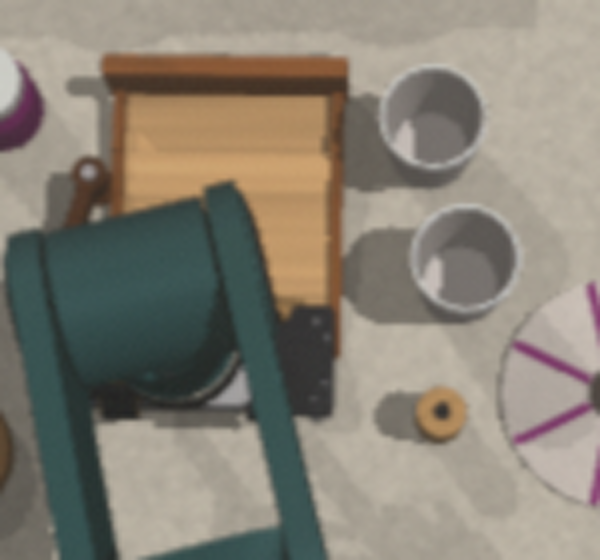

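View pics/side5z.png

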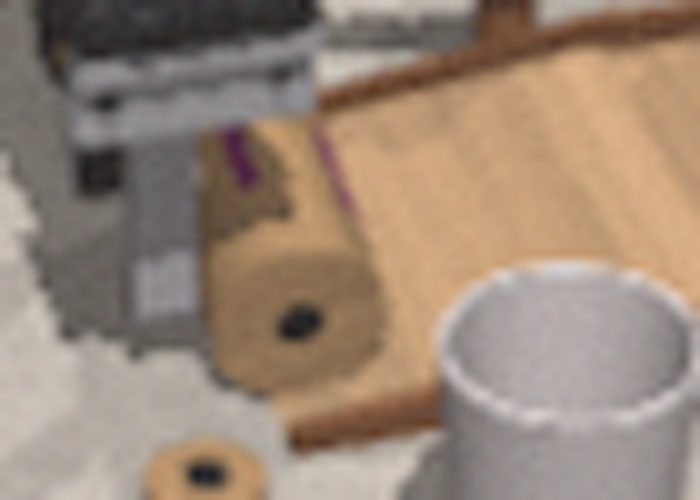

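The side view shows the roller on the foot of the ramp against the fingers, with its end hole near zoom (300,322). It sits about 9 mm right of the finger centre. I'll continue up the slope.

```bash
python3 -m pendant '[[[-0.003,0,0],[0,0,0]],[[-0.007,0,-0.0005],[0,0,0]],[[-0.011,0,-0.001],[0,0,0]],[[-0.015,0,-0.0015],[0,0,0]],[[-0.019,0,-0.002],[0,0,0]],[[-0.023,0,-0.0025],[0,0,0]],[[-0.027,0,-0.003],[0,0,0]],[[-0.031,0,-0.0035],[0,0,0]],[[-0.035,0,-0.004],[0,0,0]],[[-0.039,0,-0.0045],[0,0,0]],[[-0.043,0,-0.005],[0,0,0]],[[-0.047,0,-0.0055],[0,0,0]]]'
python3 look.py 6; python3 yaw.py
```

```text
time_s: 7.65
eef_pos: [0.5068, 0.1684, 0.0248]
ee_rot: [3.142, -0.0, 3.11]
wrist_force: [-0.9, 0.5, -0.3]
width: 0.064
[ 0.76629206 -0.13871268 -0.04422529] 7.7
tcp x 0.0030078853832146654 n 257 Y range [-0.06111847  0.00999885]
-0.052 120 [0.04085785 0.02535949]
-0.038 53 [0.04118624 0.03178689]
-0.022 44 [0.04055768 0.03143443]
-0.008 22 [0.04108395 0.03137704]
0.008 13 [0.04159957 0.03109009]
```

View pics/side_6.png

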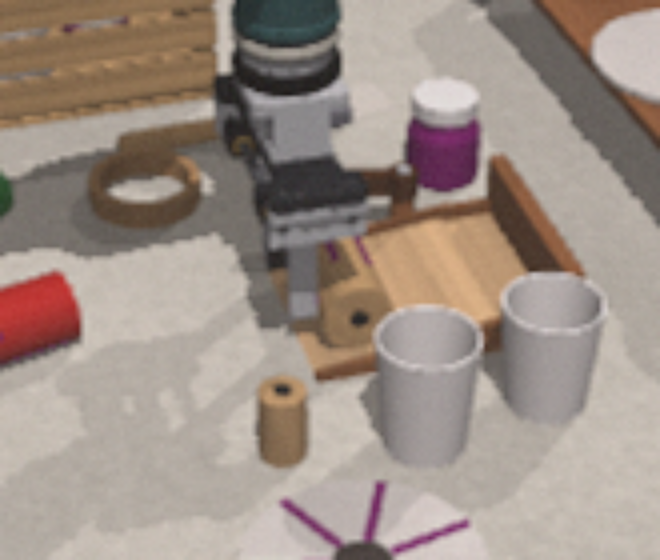

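The side view shows the roller square on the slope with its end hole at (359,318). The depth fit also gives about zero skew.

```bash
python3 rp.py 359 318 .0315
python3 -m pendant '[[[-0.003,0,-0.0005],[0,0,0]],[[-0.007,0,-0.001],[0,0,0]],[[-0.011,0,-0.0015],[0,0,0]],[[-0.015,0,-0.002],[0,0,0]],[[-0.019,0,-0.0025],[0,0,0]],[[-0.023,0,-0.003],[0,0,0]],[[-0.027,0,-0.0035],[0,0,0]],[[-0.031,0,-0.004],[0,0,0]],[[-0.035,0,-0.0045],[0,0,0]],[[-0.039,0,-0.005],[0,0,0]],[[-0.043,0,-0.0055],[0,0,0]],[[-0.047,0,-0.006],[0,0,0]]]'
python3 look.py 7; python3 yaw.py
```

```text
[0.54130418 0.10216059 0.0315    ] ramp 0.03919222479184632 -0.05657710027150054
tcp ramp 0.0030078853832146654 0.00853099509920166
time_s: 8.9
eef_pos: [0.5349, 0.1676, 0.0284]
ee_rot: [3.142, 0.0, 3.11]
wrist_force: [-1.1, 0.2, 0.0]
width: 0.064
[-0.38128298 -0.15734557  0.33213108] 8.95
tcp x 0.031216497416320498 n 243 Y range [-0.0609922   0.00737573]
-0.052 114 [0.06944664 0.03024435]
-0.038 42 [0.06969649 0.03515269]
-0.022 37 [0.06965265 0.03549256]
-0.008 30 [0.06949383 0.03567272]
0.008 15 [0.0680611 0.0356409]
```

View pics/side_7.png

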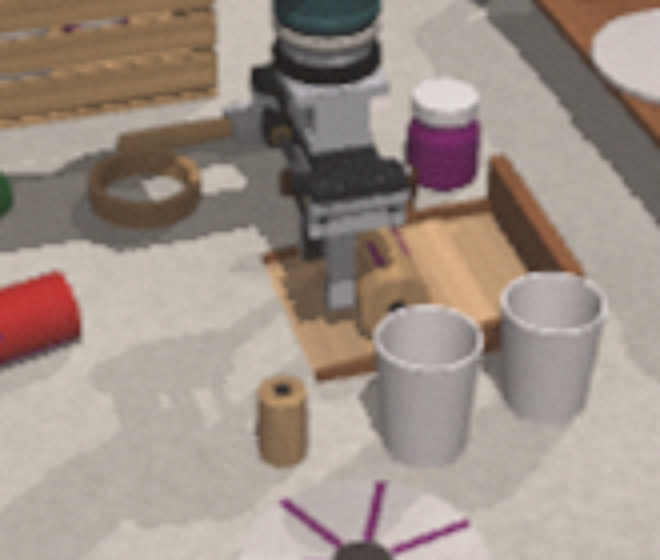

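The roller is square and stays against the fingers, with its end at (395,305). I'll continue.

```bash
python3 -m pendant '[[[-0.003,0,-0.0005],[0,0,0]],[[-0.007,0,-0.001],[0,0,0]],[[-0.011,0,-0.0015],[0,0,0]],[[-0.015,0,-0.002],[0,0,0]],[[-0.019,0,-0.0025],[0,0,0]],[[-0.023,0,-0.003],[0,0,0]],[[-0.027,0,-0.0035],[0,0,0]],[[-0.031,0,-0.004],[0,0,0]],[[-0.035,0,-0.0045],[0,0,0]],[[-0.039,0,-0.005],[0,0,0]],[[-0.043,0,-0.0055],[0,0,0]],[[-0.047,0,-0.006],[0,0,0]]]'
python3 look.py 8; python3 yaw.py
python3 -m pendant '[[[-0.003,0,-0.0005],[0,0,0]],[[-0.006,0,-0.001],[0,0,0]],[[-0.009,0,-0.0015],[0,0,0]],[[-0.012,0,-0.002],[0,0,0]],[[-0.015,0,-0.0025],[0,0,0]],[[-0.018,0,-0.003],[0,0,0]],[[-0.021,0,-0.003],[0,0,0]],[[-0.024,0,-0.0035],[0,0,0]],[[-0.027,0,-0.0035],[0,0,0]],[[-0.03,0,-0.004],[0,0,0]],[[-0.033,0,-0.0045],[0,0,0]],[[-0.036,0,-0.005],[0,0,0]]]'
python3 look.py 9; python3 yaw.py
```

```text
time_s: 10.15
eef_pos: [0.5632, 0.1667, 0.032]
ee_rot: [3.141, 0.0, 3.11]
wrist_force: [-0.4, 0.3, -0.0]
width: 0.0638
[ 1.13644498 -0.34862405  0.76446805] 10.2
tcp x 0.05938668489107516 n 251 Y range [-0.0602631   0.01220214]
-0.052 113 [0.09607324 0.0323175 ]
-0.038 57 [0.09651781 0.03933061]
-0.022 24 [0.09610954 0.0399037 ]
-0.008 30 [0.09733556 0.0398639 ]
0.008 22 [0.09761748 0.0392385 ]
time_s: 11.4
eef_pos: [0.5847, 0.166, 0.035]
ee_rot: [3.142, 0.0, 3.11]
wrist_force: [-0.4, -0.3, -0.2]
width: 0.0643
[ 0.46899499 -0.16593334  0.28336595] 11.45
tcp x 0.08085698653611717 n 245 Y range [-0.06123447  0.01288144]
-0.052 111 [0.11901057 0.0365759 ]
-0.038 49 [0.11880358 0.04193267]
-0.022 36 [0.11993312 0.04251356]
-0.008 24 [0.11867874 0.04210041]
0.008 15 [0.11868213 0.0433453 ]
```

View pics/side_9.png

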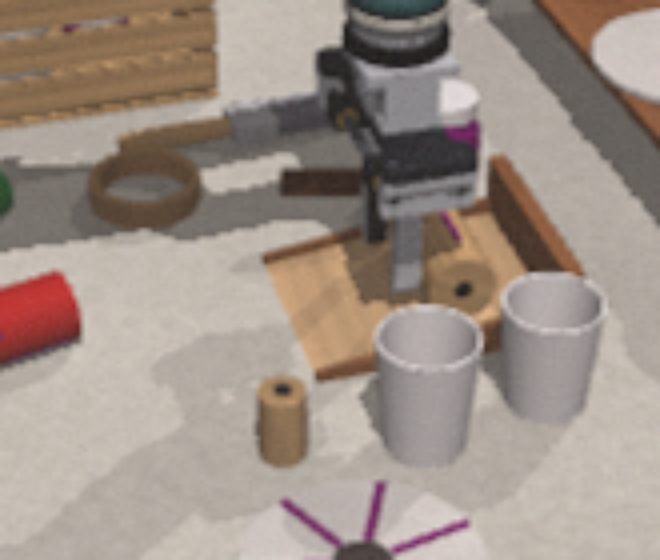

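The roller is square near the lip, with its end hole at (463,289). I'll slow down for the crossing.

```bash
python3 rp.py 463 289 .0425
python3 -m pendant '[[[-0.0025,0,-0.0005],[0,0,0]],[[-0.005,0,-0.0005],[0,0,0]],[[-0.0075,0,-0.001],[0,0,0]],[[-0.01,0,-0.001],[0,0,0]],[[-0.0125,0,-0.0015],[0,0,0]],[[-0.015,0,-0.0015],[0,0,0]],[[-0.0175,0,-0.002],[0,0,0]],[[-0.02,0,-0.002],[0,0,0]],[[-0.0225,0,-0.0025],[0,0,0]],[[-0.025,0,-0.0025],[0,0,0]],[[-0.0275,0,-0.003],[0,0,0]],[[-0.03,0,-0.003],[0,0,0]]]'
python3 look.py 10; python3 yaw.py
python3 -m pendant '[[[-0.0015,0,0],[0,0,0]],[[-0.003,0,0],[0,0,0]],[[-0.0045,0,0],[0,0,0]],[[-0.006,0,0],[0,0,0]],[[-0.0075,0,0],[0,0,0]],[[-0.009,0,0],[0,0,0]],[[-0.0105,0,0],[0,0,0]],[[-0.012,0,0],[0,0,0]],[[-0.0135,0,0],[0,0,0]],[[-0.015,0,0],[0,0,0]],[[-0.0165,0,0],[0,0,0]],[[-0.018,0,0],[0,0,0]]]'
python3 look.py 11; python3 yaw.py
```

```text
[0.61922158 0.09908562 0.0425    ] ramp 0.1171686544580371 -0.05707959257445984
tcp ramp 0.08085698653611717 0.008623171452527327
time_s: 12.65
eef_pos: [0.6027, 0.1654, 0.0369]
ee_rot: [3.141, 0.0, 3.11]
wrist_force: [-0.5, 0.6, 0.4]
width: 0.0643
[ 0.04300422  0.13276248 -0.15039329] 12.7
tcp x 0.0987585041674814 n 239 Y range [-0.06045777  0.0259952 ]
-0.052 116 [0.13699097 0.03900643]
-0.038 45 [0.13646393 0.04549785]
-0.022 32 [0.13734799 0.04546263]
-0.008 23 [0.13836053 0.04532208]
0.008 13 [0.13587083 0.04523131]
time_s: 13.9
eef_pos: [0.6134, 0.165, 0.0368]
ee_rot: [3.142, 0.0, 3.11]
wrist_force: [-1.1, 0.9, -0.3]
width: 0.0643
[-0.28337575 -0.30016737  0.71017551] 13.95
tcp x 0.1093209889223418 n 232 Y range [-0.06039854  0.01514694]
-0.052 89 [0.15837656 0.03820931]
-0.038 44 [0.16003337 0.0422314 ]
-0.022 35 [0.15932869 0.04111006]
-0.008 32 [0.16035274 0.04192318]
0.008 24 [0.15910573 0.04184524]
```

View pics/side_11.png

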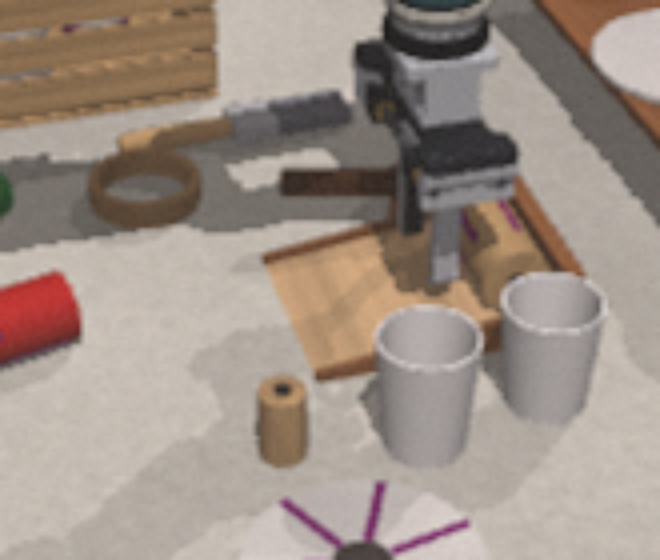

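The roller has dropped into the hollow; the fit gives centre z≈0.042 and x≈0.158. I'll nudge the fingers up behind it, then withdraw.

```bash
python3 -m pendant '[[[-0.0025,0,0],[0,0,0]],[[-0.005,0,0],[0,0,0]],[[-0.0075,0,0],[0,0,0]],[[-0.01,0,0],[0,0,0]],[[-0.012,0,0],[0,0,0]],[[-0.012,0,0],[0,0,0]],[[-0.012,0,0],[0,0,0]]]'
python3 look.py 12; python3 yaw.py
python3 -m pendant '[[[0,0,0],[0,0,0]],[[0.01,0,0],[0,0,0]],[[0.02,0,0],[0,0,0]],[[0.02,0,-0.03],[0,0,0]],[[0.02,0,-0.07],[0,0,0]],[[0.02,0,-0.1],[0,0,0]],[[0.04,0.05,-0.1],[0,0,0]],[[0.07,0.11,-0.1],[0,0,0]],[[0.09,0.17,-0.1],[0,0,0]],[[0.109,0.22,-0.1],[0,0,0]],[[0.109,0.22,-0.1],[0,0,0]],[[0.109,0.22,-0.1],[0,0,0]]]'
python3 look.py 13
```

```text
time_s: 14.65
eef_pos: [0.6205, 0.1648, 0.0368]
ee_rot: [3.142, -0.0, 3.11]
wrist_force: [-0.2, 0.9, -0.5]
width: 0.064
[-0.59359089 -0.06324724  1.05668044] 14.7
tcp x 0.11628596478140449 n 252 Y range [-0.06680093  0.01985858]
-0.052 94 [0.15904981 0.03760481]
-0.038 54 [0.1601194  0.04200543]
-0.022 38 [0.16151898 0.04272916]
-0.008 29 [0.16021113 0.04167262]
0.008 25 [0.1608818  0.04140916]
time_s: 15.9
eef_pos: [0.5587, 0.2992, 0.0968]
ee_rot: [-3.141, 0.0, 3.112]
wrist_force: [0.0, -0.4, -0.6]
width: 0.0639
[-0.09617541  0.7575286  -0.04856444] 15.95
```

View pics/side_13.png

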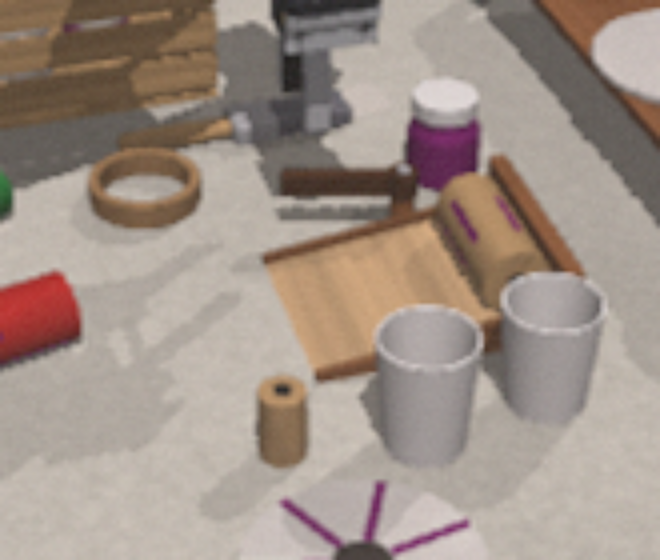

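The side view shows the roller seated against the stop board at (490,240), with the keeper still in its starting place. I'll close the fingers, lower them outside the keeper, and work out the arc.

```bash
python3 -m pendant '[[[0,0,0],[0,0,0]],[[0,0,0],[0,0,0]],[[0,0,0],[0,0,0]],[[0,0,0],[0,0,0]],[[0,0,0],[0,0,0]],[[0,0,0.03],[0,0,0]],[[0,0,0.06],[0,0,0]],[[0,0,0.082],[0,0,0]],[[0,0,0.082],[0,0,0]]]' -1
python3 - <<'E'
from h import *
y=-.033;c,s=np.cos(y),np.sin(y);e=monitor.sense()['eef_pos'];d=e[:2]-[.504,.160];T=np.array([c*d[0]+s*d[1],-s*d[0]+c*d[1]]);print(T,e)
for a in range(160,271,10):
    t=np.radians(a);u=np.array([np.cos(t),np.sin(t)]);n=np.array([np.sin(t),-np.cos(t)])
    h=.006+.008*abs(n[0])+.0125*abs(n[1]);P=np.array([.116,.09])+.072*u+n*h;D=P-T
    print(a,P,'units',np.round(np.array([-D[0],D[1]])/.6,4))
E
python3 look.py 14
```

```text
time_s: 16.85
eef_pos: [0.5577, 0.2981, 0.0447]
ee_rot: [-3.139, -0.005, 3.11]
wrist_force: [-0.3, 0.7, 0.1]
width: 0.0007
[0.04909505 0.13978053] [0.55768024 0.29808458 0.04473255]
160 [0.0553475  0.13387253] units [-0.0104 -0.0098]
170 [0.04851459 0.12190267] units [ 0.001  -0.0298]
180 [0.044  0.1085] units [ 0.0085 -0.0521]
190 [0.0416731  0.09689734] units [ 0.0124 -0.0715]
200 [0.04133677 0.08462163] units [ 0.0129 -0.0919]
210 [0.04323351 0.07203525] units [ 0.0098 -0.1129]
220 [0.04752762 0.05959009] units [ 0.0026 -0.1337]
230 [0.05427338 0.04780546] units [-0.0086 -0.1533]
240 [0.06339119 0.03723527] units [-0.0238 -0.1709]
250 [0.07465479 0.02842762] units [-0.0426 -0.1856]
260 [0.08769209 0.02188073] units [-0.0643 -0.1965]
270 [0.102 0.018] units [-0.0882 -0.203 ]
[0.19420532 0.8334006  0.36596842] 16.9
```

View pics/side_14.png

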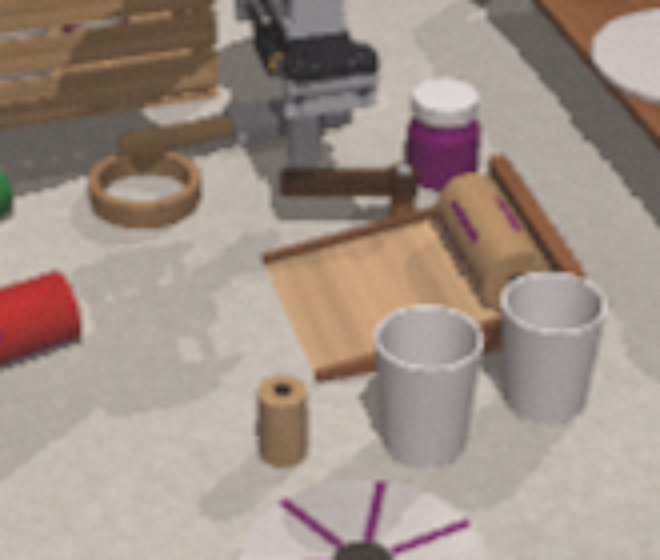

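The side view shows the closed fingers at (305,150), just outside the keeper arm. Next is the first half of the arc.

```bash
python3 -m pendant '[[[0,-0.02,0],[0,0,0]],[[0.001,-0.03,0],[0,0,0]],[[0.005,-0.041,0],[0,0,0]],[[0.0085,-0.052,0],[0,0,0]],[[0.0105,-0.062,0],[0,0,0]],[[0.0124,-0.0715,0],[0,0,0]],[[0.013,-0.082,0],[0,0,0]],[[0.0129,-0.092,0],[0,0,0]],[[0.0115,-0.1025,0],[0,0,0]],[[0.0098,-0.113,0],[0,0,0]],[[0.0065,-0.1235,0],[0,0,0]],[[0.0026,-0.134,0],[0,0,0]]]'
python3 look.py 15
python3 - <<'E'
from h import *
y=-.033;c,s=np.cos(y),np.sin(y);e=monitor.sense()['eef_pos'];d=e[:2]-[.504,.160];T=np.array([c*d[0]+s*d[1],-s*d[0]+c*d[1]]);print(T,e)
for a in range(220,271,10):
    t=np.radians(a);u=np.array([np.cos(t),np.sin(t)]);n=np.array([np.sin(t),-np.cos(t)])
    h=.006+.008*abs(n[0])+.0125*abs(n[1]);P=np.array([.116,.09])+.072*u+n*h;D=P-T
    print(a,P,'units',np.round(np.array([-D[0],D[1]])/.6,4))
E
```

```text
time_s: 18.1
eef_pos: [0.5553, 0.218, 0.0475]
ee_rot: [3.142, -0.0, 3.11]
wrist_force: [-0.8, 0.6, 0.8]
width: 0.0004
[ 0.24160216 -0.74716345 -0.07312826] 18.15
[0.04983429 0.0586343 ] [0.55574174 0.21695815 0.04752819]
220 [0.04752762 0.05959009] units [0.0038 0.0016]
230 [0.05427338 0.04780546] units [-0.0074 -0.018 ]
240 [0.06339119 0.03723527] units [-0.0226 -0.0357]
250 [0.07465479 0.02842762] units [-0.0414 -0.0503]
260 [0.08769209 0.02188073] units [-0.0631 -0.0613]
270 [0.102 0.018] units [-0.0869 -0.0677]
```

View pics/side_15.png

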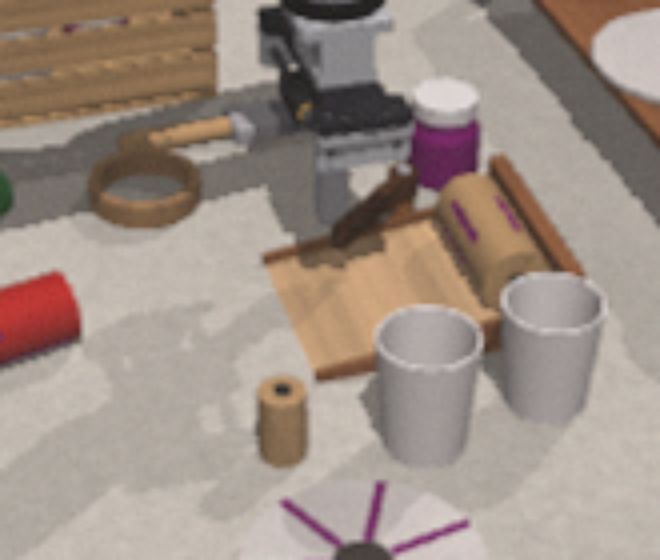

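The keeper arm has swung with the fingers and its tip is now at (345,235). On to the second half of the arc.

```bash
python3 -m pendant '[[[-0.002,-0.009,0],[0,0,0]],[[-0.0074,-0.018,0],[0,0,0]],[[-0.015,-0.027,0],[0,0,0]],[[-0.0226,-0.0357,0],[0,0,0]],[[-0.032,-0.043,0],[0,0,0]],[[-0.0414,-0.0503,0],[0,0,0]],[[-0.052,-0.056,0],[0,0,0]],[[-0.063,-0.0613,0],[0,0,0]],[[-0.074,-0.065,0],[0,0,0]],[[-0.082,-0.067,0],[0,0,0]],[[-0.085,-0.068,0],[0,0,0]],[[-0.085,-0.068,0],[0,0,0]]]'
python3 look.py 16
```

```text
time_s: 19.35
eef_pos: [0.605, 0.1761, 0.0475]
ee_rot: [-3.142, -0.0, 3.11]
wrist_force: [0.1, -0.4, -0.8]
width: 0.0002
[ 0.49370492  0.00356477 -0.16799027] 19.4
```

View pics/side_16.png

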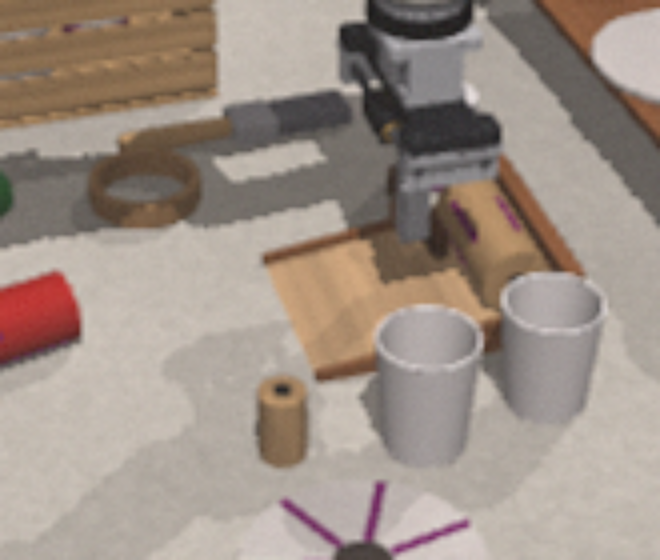

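The arm is nearly across. I'll creep forward until the end stop shows up in the wrist force.

```bash
python3 -m pendant '[[[-0.001,0,0],[0,0,0]],[[-0.002,0,0],[0,0,0]],[[-0.003,0,0],[0,0,0]],[[-0.003,0,0],[0,0,0]],[[-0.003,0,0],[0,0,0]]]'
python3 -m pendant '[[[-0.001,0,0],[0,0,0]],[[-0.002,0,0],[0,0,0]],[[-0.003,0,0],[0,0,0]],[[-0.003,0,0],[0,0,0]],[[-0.003,0,0],[0,0,0]]]'
```

```text
time_s: 19.9
eef_pos: [0.6052, 0.1761, 0.0475]
ee_rot: [-3.141, -0.003, 3.11]
wrist_force: [-5.5, -0.6, 2.6]
width: 0.0006
time_s: 20.4
eef_pos: [0.6053, 0.1761, 0.0474]
ee_rot: [-3.141, -0.007, 3.11]
wrist_force: [-8.9, -1.3, 5.4]
width: 0.0004
```

The force rises while the position holds, so the keeper is on its end stop. I'll back off and clear the view.

```bash
python3 -m pendant '[[[0.006,0,0],[0,0,0]],[[0.03,0,0],[0,0,0]],[[0.05,0,0],[0,0,0]],[[0.05,0,-0.05],[0,0,0]],[[0.05,0,-0.1],[0,0,0]],[[0.05,0,-0.15],[0,0,0]],[[0.1,0.06,-0.2],[0,0,0]],[[0.16,0.12,-0.2],[0,0,0]],[[0.22,0.18,-0.2],[0,0,0]],[[0.26,0.24,-0.2],[0,0,0]],[[0.3,0.3,-0.2],[0,0,0]],[[0.3,0.3,-0.2],[0,0,0]]]'
python3 - <<'E'
from h import *
t,dt=cams.get_image("top");s,ds=cams.get_image("side");np.savez('fin.npz',t=t,s=s,d=dt)
cv2.imwrite("pics/topf.png",cv2.resize(t[105:245,110:300],None,fx=4,fy=4,interpolation=cv2.INTER_CUBIC))
cv2.imwrite("pics/sidef.png",cv2.resize(s[100:240,170:335],None,fx=4,fy=4,interpolation=cv2.INTER_CUBIC))
print(monitor.sense()['time_s'],monitor.sense()['wrist_force'])
E
```

```text
time_s: 21.6
eef_pos: [0.4319, 0.3661, 0.1682]
ee_rot: [3.138, 0.001, 3.117]
wrist_force: [0.1, -0.4, 0.4]
width: 0.0003
21.7 [-0.07894336 -0.09298064 -1.13021722]
```

View pics/topf.png

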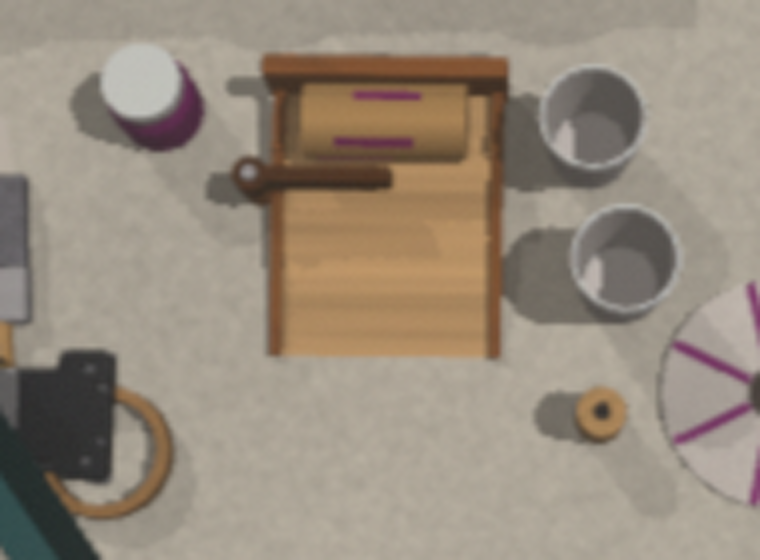

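View pics/sidef.png

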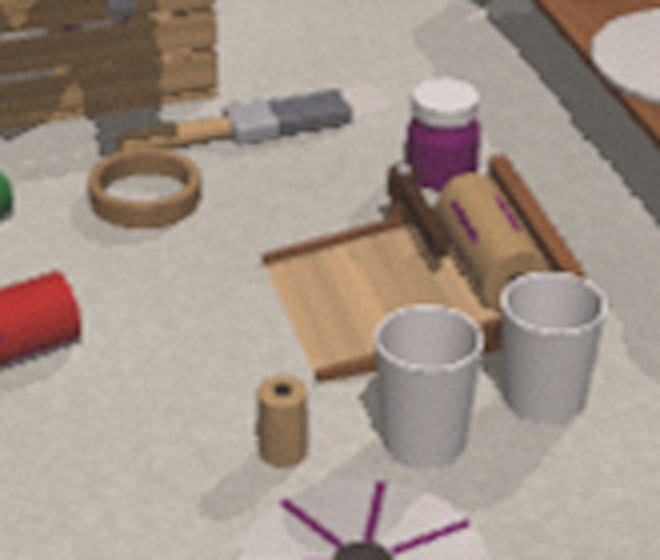

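The roller lies square in the hollow (zoom x 300–467, y 84–160), and the keeper runs across from (248,174) to (391,178). I'll check both numerically.

Run:
```python
from h import *
z2=lambda x,y:((x+.5)/4-.5+110,(y+.5)/4-.5+105)
y=-.033;c,s=np.cos(y),np.sin(y);f=lambda P:np.array([c*(P[0]-.504)+s*(P[1]-.16),-s*(P[0]-.504)+c*(P[1]-.16)])
a=f(ray('top',z2(280,178),.055));b=f(ray('top',z2(391,178),.055));print('arm',a,b,'joint',np.arctan2(*(b-a)[::-1])%(2*np.pi)-np.radians(150))
C=cloud('top',np.load('fin.npz')['d']);w=C[120:146,180:232].reshape(-1,3);r=np.array([f(p) for p in w]);m=(w[:,2]>.055)&(w[:,2]<.075)&(r[:,0]>.13)&(r[:,0]<.175)
print('roller top', m.sum(), r[m].mean(0),w[m,2].max())
e=np.array([f(ray('top',z2(*q),.05)) for q in((302,120),(466,122))]);print('ends',e)
```

```text
arm [0.11143989 0.06881449] [ 0.11225636 -0.00580075] joint 2.105337079113881
roller top 608 [0.15222136 0.00108921] 0.07245694193041645
ends [[ 0.15355078  0.05602437]
 [ 0.15342733 -0.05547371]]
```

Both measurements match the target: keeper about 2.1 rad, roller at x≈0.154 and square. The arm is clear, so I'm handing in.

```bash
python3 -c "
from bench import ticket
print(ticket.sign_off())"
```

```text
the job is handed in; nothing more can be done
None
```

I pushed the roller up the ramp with two fingertips and over the lip into the hollow. Then I swung the keeper across behind it with the fingers closed. I handed the job in at about 21.7 s with the arm well clear.

**Roller:** the final pictures show it lying square in the hollow. Its middle measures x ≈ 152–154 mm from the top view (154–157 expected), and the side-view depth fit gave 159–161 mm. The two views differ by several millimetres, which is more than the camera calibration error alone. The fitted height of its middle was about 42 mm, as expected, and the pictures show it against the stop board.

**Following the roller:** past the lip it rolled the last few millimetres into the hollow ahead of the fingers. I then brought the fingers up behind it before withdrawing.

**Keeper:** the last measurement was about 2.1 rad, against an end stop of 2.09. The wrist force rose to about 10 N while the arm stayed put, so it is on its stop.

**Other objects:** the cups, spindle, jar and tape look unmoved in the final pictures, and so do the parts of the brush and disc in view.

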